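# Last crisscross round on a luthier's veneer press

### The arm

A 6-joint arm with a two-finger parallel gripper is mounted at the origin on the work surface. World frame = base frame: x ahead of the robot, y to its left, z up, the work surface at z = 0. Lengths are in mm, angles in degrees, forces in N, time in s.
With the tool pointing down it reaches from about 275 to 850 mm from the base axis. Payload 5.2 kg.
Tool frame: the origin (TCP) lies on the centre line of the jaws, within the pads' length; the fingertips stand 11 mm ahead of it and the grasp point (between the pads) lies 8 mm behind it (arm.finger_overhang is the distance from the TCP to the fingertips, in mm); z points along the fingers, y is the line along which they close (so a half turn about z gives the same grasp; the last joint's range is limited). The gripper opens to 85 mm and grips with 20 to 120 N. Pads are 22 mm wide; open, the fingers measure 114 mm over their backs; the gripper's body (76 mm by 85 mm) begins 54 mm behind the grasp point. The pads swing forward as they close: fully open they stand 13 mm farther back than shut.
Start: joints at [-86.792, 14.817, 87.949, -0, 77.235, -11.62], TCP at [140.777, -531.683, 218.11] pointing down, gripper open.
Joint ranges: [-179.93, 179.93], [-52.35, 119.4], [10.71, 147.94], [-69.91, 249.91], [12.55, 155.21], [-178.61, 178.61]. Speed limits (degrees/s): [147.25, 147.25, 180, 180, 180, 180].

### API

Orientations are given as [roll, pitch, yaw] about the fixed x, y, z axes, in that order (R = Rz(yaw) Ry(pitch) Rx(roll)).
In Python, from station import arm gives the robot as it stands. The module is installed in compiled form; this text tells all that it offers.
- The arm moves only by the tool play_rows, never from a script. Its argument "deltas" is a list of rows, each a list of 3 entries, a list of its own where there are three numbers: the turn, a rotation vector about the tool's x, y, z in rad, then the shift along the tool's x, y, z in cm, then the gripper command: -1 is shut, 1 is fully open, values between are in proportion. In form: [[[wx, wy, wz], [dx, dy, dz], hand], ...]. A call has 1 to 12 rows; each row is the pose to reach, as a shift and turn from the pose commanded when the call began, along the tool's axes at that moment; what a row does not reach only later rows make up. A row lasts 1/10 s, in which the tool goes at most 50 mm and 8.59 degrees, less where a joint would pass 70% of its speed; a pose out of reach is approached as far as the arm can. A call with a gripper value outside its range is refused whole. The fingers move at their own pace and stop on an object; "grip_force" is the grip in N (left out, the last holds). Time passes only in rows, so rows that repeat a pose let the fingers close. It gives the time, the measured TCP pose, the force, the opening and the grip force at its end, in the units of the state.
- arm.observe(): the state, without advancing time (a new reading comes with each control period).
- arm.get_image(name): name is "scene" or "top" or "wrist"; returns a dict with "frame" (420x560x3 uint8, blue, green, red), "intrinsics" (3x3 intrinsics, pixels), "xyz" and "rotation" of the camera in the world. Camera axes: x right, y down, z forward; pixel columns grow to the right and rows downward; lengths in mm; the calibration is good to about 2 mm. A picture is of the moment at which its call begins. There is no depth.
- arm.close_job(): hands the job in; it is judged then, once.
Trained networks look in a picture, given as the dict that the camera call returned (one of the last four; its "shot" number tells which), for a name from the list of things; names that differ only in an ending like _2 or _b are one class to them, and where a whole thing is asked for, a point or a joint stands for the part that bears it (a point fixed in the world has none). Each returns a list of dicts, best first, with "conf" (0 to 1); they miss things now and then, are a little off and sometimes report something else, mostly with a low value. They report only what shows in the picture. A call takes as long as a camera call.
- arm.look_for(picture, name): "centre" ([column, row] in pixels, amid what is visible of it).
- arm.pinpoint(picture, name): "centre" ([column, row] in pixels: a listed point, or the origin of a listed thing).
The state is a dict: "time": time; "joints": joint angles; "joint_vel": joint speeds; "joint_efforts": joint torques, N m; "tcp_pos": TCP position; "tcp_rot": TCP orientation; "wrist_force": force on the tool from outside, world axes, zero at the start; "wrist_torque": the same for the moment, N m; "opening": finger opening in mm; "finger_force": force on a finger pad.
Only numpy, scipy, OpenCV 4.12 (cv2) and the standard library are available. Lean on these libraries where they do the work, as an engineer would, in place of code of your own. Each camera call takes 0.05 s, during which the arm holds its last target. There are 200 camera calls.

### The job

Give the veneer press with the four black bar knobs its last tightening round, so that its plywood plate comes down flat on the veneer: turn each knob clockwise, about a quarter turn, home to its stop. Work crisscross: any knob first, then the one diagonally opposite, and only then the other two. Leave the small two-knob caul beside it alone; it is already tight.

Things in the scene. Friction and masses are not known exactly. Their poses are not given: they have to be found in the camera images.
- plate_top (a point): centre of the upper face of the press's plywood plate (190 x 170 x 18 mm, on a dark fixed wooden base); x along the 190 mm side, z up. 56 mm above the bench when loose, 52 when down. It lies on springs under four black bar knobs on fixed studs, at x = +-65, y = +-65 mm from here. Each knob brings its corner (and itself) down about 4 mm: the plate tilts 1 to 2 degrees on the way.
- knob_a (a joint): turn of the bar knob at plate_top's x +65, y +65 mm, rad: 0 loose, bar along plate_top's x; grows clockwise from above to a hard stop at 1.4 (home, bar nearly along y). Starts at 0 to 0.25. Takes 0.15 N m, stays where left. Bar 48 mm long, 12 thick, 26 high; its underside 72, middle 85, top 98 mm above the bench (4 less when home), on a 22 mm hub and 34 mm washer. Diagonal partner: knob_c.
- knob_b (a joint): turn of the identical bar knob at plate_top's x +65, y -65 mm; values as knob_a. Diagonal partner: knob_d.
- knob_c (a joint): turn of the identical bar knob at plate_top's x -65, y -65 mm; values as knob_a. Diagonal partner: knob_a.
- knob_d (a joint): turn of the identical bar knob at plate_top's x -65, y +65 mm; values as knob_a. Diagonal partner: knob_b.
- caul: two-knob bridge caul, not to be touched: wooden block 70 x 150 x 40 mm fixed to the bench with an aluminium bar and two bar knobs like the press's, 98 mm high in all. Origin at the centre of its underside, y along the 150 mm side. It stands to the left or right of the press.

How it is judged (in metres and radians):
On the way:
1. two diagonally opposite knobs are home while the other two are still loose (((value of joint each of knob_a, knob_c above 1.2 rad and value of joint each of knob_b, knob_d below 0.6 rad) or (value of joint each of knob_b, knob_d above 1.2 rad and value of joint each of knob_a, knob_c below 0.6 rad))), for 0.2 s.
At the end, for the whole second after the job is handed in: all four knobs are home (turned beyond 1.2 rad of their 1.4) and the plate is level within 0.01 rad (value of joint each of knob_a, knob_b, knob_c, knob_d above 1.2 rad and angle between plate_top's own z axis and vertical below 0.01 rad); the robot touches nothing.
It fails at once if the two-knob caul is touched with more than 3 N (contact force between caul and the fingers above 3 N or contact force between caul and the arm above 3 N).
It also fails if it takes over 64 s, if anything falls off the work surface, if the arm or the gripper's body presses on something with over 40 N, if the wrist force passes 120 N, or if a joint passes its speed limit or range.

## Working session

There is one attempt and no reset: what is moved stays moved. The work goes in short steps, Python scripts to look and compute and a tool call to move; the robot and the scene stay as the last step left them, time stands still between calls to the robot, and variables do not carry over. Pictures are saved under pics/ and viewed, at most 10 in all, crops included, and the job is handed in when it is done.

Besides the shell and the picture viewer there is one more tool, called after "Emit:" by a JSON object that holds its "op" and its "data". play_rows: Moves the arm, as the interface text tells. Its arguments: {"type":"object","properties":{"deltas":{"type":"array","items":{"type":"array"}},"grip_force":{"type":"number"}},"required":["deltas"]}

```bash
mkdir -p pics; cat > h.py <<'E'
from station import arm
import numpy as np, cv2
def ray(p,px,z):
    K=np.array(p["intrinsics"]);R=np.array(p["rotation"]);c=np.array(p["xyz"])
    if R.shape!=(3,3): print(R)
    d=R@np.linalg.inv(K)@np.array([px[0],px[1],1.]);return c+d*(z-c[2])/d[2]
def proj(p,X):
    R=np.array(p["rotation"]);v=np.array(p["intrinsics"])@(R.T@(np.array(X)-p["xyz"]));return v[:2]/v[2]
E
python3 - <<'E'
from h import *
for n in("top","scene"):
    p=arm.get_image(n);cv2.imwrite(f"pics/{n}1.png",p["frame"])
    print(n,p["xyz"],p["rotation"])
    for o,z in(("plate_top",56),("knob_a",98),("caul",0)):
        for f in(arm.look_for,arm.pinpoint):
            try:
                for d in f(p,o): print(o,f.__name__,round(d["conf"],2),np.round(d["centre"]),np.round(ray(p,d["centre"],z)))
            except Exception as e: print(o,f.__name__,e)
E
```

```text
top [ 367.49421967  -15.40702233 1211.43068538] [-170.3402122     0.55934936  -91.54729781]
[-170.3402122     0.55934936  -91.54729781]
plate_top call invalid index to scalar variable.
[-170.3402122     0.55934936  -91.54729781]
plate_top call invalid index to scalar variable.
[-170.3402122     0.55934936  -91.54729781]
knob_a call invalid index to scalar variable.
knob_a call it knows: caul, plate_top
[-170.3402122     0.55934936  -91.54729781]
caul call invalid index to scalar variable.
[-170.3402122     0.55934936  -91.54729781]
caul call invalid index to scalar variable.
scene [1122.41316666  199.49709237  762.70975642] [-138.3788273     0.80202812  110.38429652]
[-138.3788273     0.80202812  110.38429652]
plate_top call invalid index to scalar variable.
[-138.3788273     0.80202812  110.38429652]
plate_top call invalid index to scalar variable.
[-138.3788273     0.80202812  110.38429652]
knob_a call invalid index to scalar variable.
knob_a call it knows: caul, plate_top
[-138.3788273     0.80202812  110.38429652]
caul call invalid index to scalar variable.
[-138.3788273     0.80202812  110.38429652]
caul call invalid index to scalar variable.
```

View pics/top1.png

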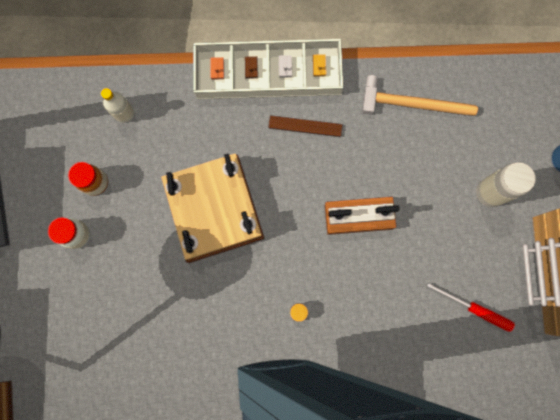

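```bash
cat > h.py <<'E'
from station import arm
import numpy as np, cv2
from scipy.spatial.transform import Rotation as Ro
def rot(p): return Ro.from_euler("xyz",p["rotation"],degrees=True).as_matrix()
def ray(p,px,z):
    c=np.array(p["xyz"]);d=rot(p)@np.linalg.inv(p["intrinsics"])@np.array([px[0],px[1],1.]);return c+d*(z-c[2])/d[2]
def proj(p,X):
    v=np.array(p["intrinsics"])@(rot(p).T@(np.array(X)-p["xyz"]));return v[:2]/v[2]
E
python3 - <<'E'
from h import *
for n in("top","scene"):
    p=arm.get_image(n);cv2.imwrite(f"pics/{n}2.png",p["frame"])
    if n=="top": cv2.imwrite("pics/topc.png",cv2.resize(p["frame"][140:280,140:280],None,fx=4.2,fy=4.2,interpolation=cv2.INTER_CUBIC))
    for o,z in(("plate_top",56),("knob_a",85),("caul",50)):
        for f in ((arm.look_for,arm.pinpoint) if o!="knob_a" else (arm.look_for,)):
            for d in f(p,o): print(n,o,round(d["conf"],2),np.round(d["centre"]),np.round(ray(p,d["centre"],z)))
    if n=="top":
        for c in((163,178),(237,155),(262,237),(186,260)): print(ray(p,c,56))
        for c in ((172,183),(230,165),(248,222),(188,240)): print("knob",ray(p,c,85))
E
```

```text
top plate_top 0.86 [212. 209.] [559. 147.  56.]
top plate_top 0.71 [214. 205.] [568. 143.  56.]
top knob_a 0.67 [172. 185.] [608. 227.  85.]
top knob_a 0.66 [246. 222.] [523.  72.  85.]
top knob_a 0.54 [188. 244.] [482. 195.  85.]
top knob_a 0.51 [232. 164.] [651. 100.  85.]
top caul 0.84 [361. 215.] [ 537. -175.   50.]
top caul 0.18 [232. 164.] [659. 104.  50.]
top caul 0.69 [355. 217.] [ 533. -162.   50.]
[630.74728883 254.5332298   56.        ]
[677.87397498  91.67867294  56.        ]
[494.88144311  40.21966185  56.        ]
[450.15229081 203.43475042  56.        ]
knob [612.66565428 228.41511     85.        ]
knob [648.45266232 104.26604209  85.        ]
knob [524.18337706  67.63420715  85.        ]
knob [489.72853149 193.89609469  85.        ]
scene plate_top 0.76 [377. 257.] [575. 158.  56.]
scene plate_top 0.83 [372. 249.] [562. 146.  56.]
scene knob_a 0.83 [337. 217.] [538.  76.  85.]
scene knob_a 0.76 [417. 277.] [615. 227.  85.]
scene knob_a 0.64 [338. 273.] [649. 109.  85.]
scene caul 0.63 [211. 202.] [ 551. -164.   50.]
scene caul 0.55 [214. 215.] [ 578. -145.   50.]
```

View pics/topc.png

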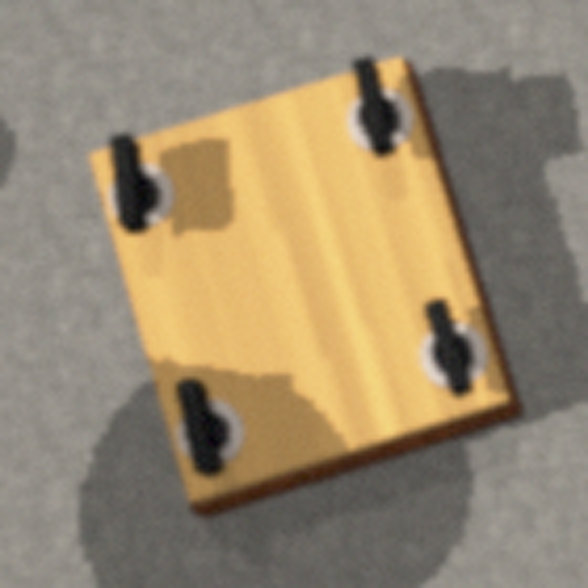

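```bash
cat >> h.py <<'E'
def goto(pos,yaw):
    "shift (cm, tool axes) and rotvec (rad) to tool-down pose at pos, yaw"
    s=arm.observe();R=Ro.from_euler("xyz",s["tcp_rot"],degrees=True);G=Ro.from_euler("xyz",[180,0,yaw],degrees=True)
    print("to",pos,yaw,"turn",np.round((R.inv()*G).as_rotvec(),3),"shift",np.round(R.inv().apply(np.array(pos)-s["tcp_pos"])/10,2))
E
python3 - <<'E'
from h import *
s=arm.observe();print(s["time"],s["joints"],s["tcp_pos"],s["tcp_rot"],s["opening"])
for y in (9,189): goto([540,147,260],y)
p=arm.get_image("wrist");t=Ro.from_euler("xyz",s["tcp_rot"],degrees=True)
print("cam in tool",t.inv().apply(np.array(p["xyz"])-s["tcp_pos"]),np.round(t.as_matrix().T@rot(p),2),p["intrinsics"])
E
```

```text
1.2 [-8.67927868e+01  1.48201380e+01  8.79497371e+01 -2.20771457e-03
  7.72326667e+01 -1.16206288e+01] [ 140.75337734 -531.69283151  218.07228499] [-1.79997077e+02  1.59699059e-03  1.48283300e+01] 85.22837225031772
to [540, 147, 260] 9 turn [-0.     0.     0.102] shift [ 55.96 -55.39  -4.19]
to [540, 147, 260] 189 turn [-0.   -0.   -3.04] shift [ 55.96 -55.39  -4.19]
cam in tool [  81.65234487    1.26362498 -154.75327895] [[-0.   -0.95 -0.32]
 [ 1.   -0.    0.  ]
 [-0.   -0.32  0.95]] [[354.57809885   0.         281.64419026]
 [  0.         354.57809885 198.02356992]
 [  0.           0.           1.        ]]
```

Emit:
{"op": "play_rows", "data": {"deltas": [[[0, 0, -0.15], [3, -3, -4], 1], [[0, 0, -1.6], [28, -28, -4.2], 0.2], [[0, 0, -1.6], [28, -28, -4.2], 0.2], [[0, 0, -1.6], [28, -28, -4.2], 0.2], [[0, 0, -1.6], [28, -28, -4.2], 0.2], [[0, 0, -1.6], [28, -28, -4.2], 0.2], [[0, 0, -1.6], [28, -28, -4.2], 0.2], [[0, 0, -1.6], [28, -28, -4.2], 0.2], [[0, 0, -1.6], [28, -28, -4.2], 0.2], [[0, 0, -1.6], [28, -28, -4.2], 0.2], [[0, 0, -1.6], [28, -28, -4.2], 0.2], [[0, 0, -1.6], [28, -28, -4.2], 0.2]], "grip_force": 20}}

```text
time: 2.45
tcp_pos: [340.0, -189.0, 260.3]
tcp_rot: [180.0, 0.0, 106.6]
wrist_force: [-0.1, 1.1, -0.7]
opening: 51.7
finger_force: 0.0
```

```bash
python3 - <<'E'
from h import *
goto([540,147,260],189)
E
```

```text
to [540, 147, 260] 189 turn [-0.     0.    -1.438] shift [2.649e+01 2.877e+01 2.000e-02]
```

Emit:
{"op": "play_rows", "data": {"deltas": [[[0, 0, -1.438], [26.5, 28.8, 0], 0.0], [[0, 0, -1.438], [26.5, 28.8, 0], 0.0], [[0, 0, -1.438], [26.5, 28.8, 0], 0.0], [[0, 0, -1.438], [26.5, 28.8, 0], 0.0], [[0, 0, -1.438], [26.5, 28.8, 0], 0.0], [[0, 0, -1.438], [26.5, 28.8, 0], 0.0], [[0, 0, -1.438], [26.5, 28.8, 0], 0.0], [[0, 0, -1.438], [26.5, 28.8, 0], 0.0], [[0, 0, -1.438], [26.5, 28.8, 0], 0.0], [[0, 0, -1.438], [26.5, 28.8, 0], 0.0], [[0, 0, -1.438], [26.5, 28.8, 0], 0.0], [[0, 0, -1.438], [26.5, 28.8, 0], 0.0]]}}

```text
time: 3.65
tcp_pos: [540.7, 146.3, 260.0]
tcp_rot: [180.0, -0.0, -171.4]
wrist_force: [-0.2, -0.2, -0.7]
opening: 42.6
finger_force: 0.0
```

```bash
cat > w.py <<'E'
from h import *
import sys
s=arm.observe();print(s["time"],np.round(s["tcp_pos"],1),np.round(s["tcp_rot"],2),np.round(s["joints"],1),s["opening"])
p=arm.get_image("wrist");cv2.imwrite(f"pics/{sys.argv[1]}.png",p["frame"])
for d in arm.look_for(p,"knob_a"): print(round(d["conf"],2),np.round(d["centre"]),np.round(ray(p,d["centre"],85)))
for d in arm.pinpoint(p,"plate_top"): print("plate",round(d["conf"],2),np.round(d["centre"]),np.round(ray(p,d["centre"],56)))
# black bars: mask, centroid and axis on the mid plane
im=p["frame"];m=(im.max(2)<60).astype(np.uint8)
n,l,st,ce=cv2.connectedComponentsWithStats(m)
for i in range(1,n):
    if st[i,4]>250:
        r,c=np.where(l==i);q=cv2.minAreaRect(np.c_[c,r].astype(np.float32));b=cv2.boxPoints(q)
        print("blob",st[i,4],np.round(ce[i]),np.round(q[1]),"z85",np.round(ray(p,ce[i],85)))
E
python3 w.py w1
```

```text
3.65 [540.7 146.3 260. ] [ 1.8000e+02 -1.0000e-02 -1.7137e+02] [  3.7  14.5  82.5  -0.   83.  -94.9] 42.55501231124859
0.89 [204. 135.] [520.  69.  85.]
0.65 [353. 242.] [605. 228.  85.]
0.57 [233. 249.] [632. 108.  85.]
plate 0.86 [286. 184.] [563. 153.  56.]
blob 857 [342. 118.] [52. 22.] z85 [485. 192.  85.]
blob 387 [ 10. 120.] [21. 22.] z85 [ 533. -108.   85.]
blob 892 [205. 137.] [52. 23.] z85 [521.  70.  85.]
blob 41431 [282. 365.] [197. 559.] z85 [773. 180.  85.]
```

View pics/w1.png

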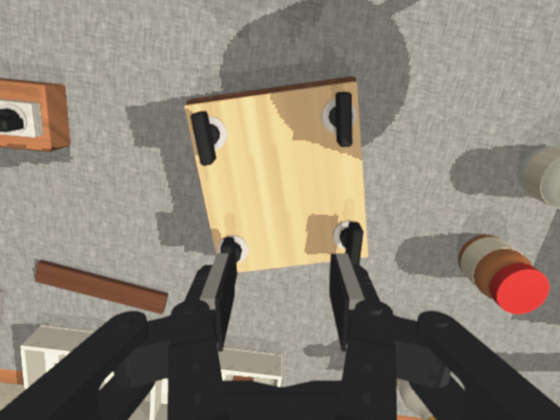

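```bash
cat > fit.py <<'E'
from h import *
from scipy.optimize import minimize
def fit(p,g,z0=72,thr=60):
    """bar pose (x,y,deg) from mask; g guess; search joint with IoU"""
    im=cv2.resize(p["frame"],None,fx=4,fy=4,interpolation=cv2.INTER_CUBIC)
    m=(im.max(2)<thr).astype(np.uint8)
    u=proj(p,[g[0],g[1],z0+13])*4; w=np.zeros_like(m); cv2.circle(w,tuple(int(v) for v in u),190,1,-1); m&=w
    n,l,st,ce=cv2.connectedComponentsWithStats(m)
    k=min((i for i in range(1,n) if st[i,4]>1500),key=lambda i:np.hypot(*(ce[i]-u))); m=(l==k).astype(np.uint8)
    def cost(v):
        c,s=np.cos(np.radians(v[2])),np.sin(np.radians(v[2]))
        pts=[proj(p,[v[0]+a*c-b*s,v[1]+a*s+b*c,z])*4 for a in(-24,24) for b in(-6,6) for z in(z0,z0+26)]
        r=np.zeros_like(m);cv2.fillConvexPoly(r,cv2.convexHull(np.round(pts).astype(np.int32)),1)
        return 1-(r&m).sum()/(r|m).sum()
    best=min((minimize(cost,[g[0],g[1],a],method="Nelder-Mead",options=dict(initial_simplex=[[g[0],g[1],a],[g[0]+6,g[1],a],[g[0],g[1]+6,a],[g[0],g[1],a+10]])) for a in (g[2]-8,g[2],g[2]+8)),key=lambda o:o.fun)
    return np.round(best.x,1),round(best.fun,3)
E
cat > f1.py <<'E'
from fit import *
G=dict(a=(608,228),b=(643,103),c=(518,67),d=(483,192))
for n,ks in(("wrist","cd"),("top","abcd")):
    p=arm.get_image(n)
    for k in ks: print(n,k,*fit(p,(*G[k],8)))
    if n=="wrist": print([np.round(ray(p,c,56)) for c in((187,104),(355,81),(368,255),(222,272))])
E
python3 f1.py
```

```text
wrist c [522.4  71.1  16.7] 0.236
wrist d [487.3 192.5  13. ] 0.217
[array([497.,  44.,  56.]), array([452., 202.,  56.]), array([632., 257.,  56.]), array([678.,  96.,  56.])]
top a [608. 228.   0.] 1.0
top b [643. 103.   0.] 1.0Traceback (most recent call last):
  File "f1.py", line 5, in <module>
    for k in ks: print(n,k,*fit(p,(*G[k],8)))
                            ~~~^^^^^^^^^^^^^
  File "fit.py", line 9, in fit
    k=min((i for i in range(1,n) if st[i,4]>1500),key=lambda i:np.hypot(*(ce[i]-u))); m=(l==k).astype(np.uint8)
ValueError: min() iterable argument is empty
```

```bash
python3 - <<'E'
from h import *
goto([521,70,125],195)
E
```

```text
to [521, 70, 125] 195 turn [-0.     0.    -0.109] shift [ 3.11 -7.23 13.53]
```

Emit:
{"op": "play_rows", "data": {"deltas": [[[0, 0, -0.11], [3.1, -7.2, 4], 0.0], [[0, 0, -0.11], [3.1, -7.2, 13.5], 0.0], [[0, 0, -0.11], [3.1, -7.2, 13.5], 0.0], [[0, 0, -0.11], [3.1, -7.2, 13.5], 0.0], [[0, 0, -0.11], [3.1, -7.2, 13.5], 0.0]]}}

```text
time: 4.4
tcp_pos: [518.6, 69.8, 122.3]
tcp_rot: [179.9, -0.3, -164.9]
wrist_force: [0.2, -1.2, -0.0]
opening: 42.4
finger_force: 0.0
```

```bash
python3 w.py w2; python3 - <<'E'
from fit import *
p=arm.get_image("wrist")
print(fit(p,(521,70,15)))
E
```

```text
4.4 [518.6  69.8 122.3] [ 179.88   -0.35 -164.95] [  -4.6   17.3   99.    -0.    64.1 -109.6] 42.42470819677451
0.91 [499. 221.] [483. 190.  85.]
0.88 [285. 375.] [625. 100.  85.]
0.78 [281. 229.] [521.  69.  85.]
0.55 [456. 383.] [601. 215.  85.]
plate 0.56 [373. 292.] [563. 149.  56.]
blob 3888 [499. 223.] [64. 84.] z85 [484. 191.  85.]
blob 1839 [280. 229.] [85. 31.] z85 [521.  68.  85.]
blob 41135 [281. 369.] [165. 559.] z85 [620.  95.  85.]
(array([523.8,  69.6,  15.1]), np.float64(0.243))
```

View pics/w2.png

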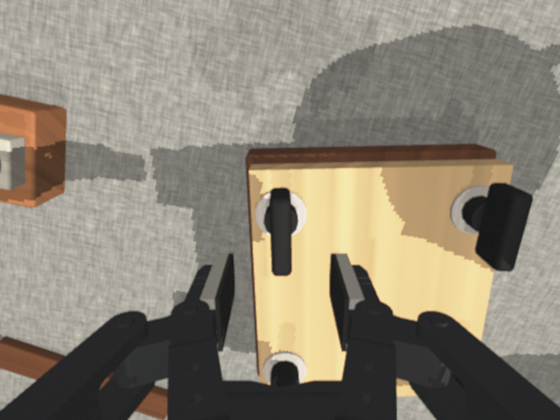

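```bash
python3 - <<'E'
from h import *
print(arm.observe()["tcp_pos"]);goto([521,69.5,87],195)
E
```

```text
[522.79394468  70.82307664 126.97083356]
to [521, 69.5, 87] 195 turn [-0.001  0.004  0.003] shift [ 0.22 -0.08  4.  ]
```

Emit:
{"op": "play_rows", "data": {"deltas": [[[0, 0, 0], [0, 0, 1.5], 0.0], [[0, 0, 0], [0, 0, 3], -0.1], [[0, 0, 0], [0, 0, 3.8], -0.3], [[0, 0, 0], [0, 0, 3.8], -0.6], [[0, 0, 0], [0, 0, 3.8], -1], [[0, 0, 0], [0, 0, 3.8], -1], [[0, 0, 0], [0, 0, 3.8], -1], [[0, 0, 0], [0, 0, 3.8], -1]], "grip_force": 25}}

```text
time: 5.4
tcp_pos: [521.5, 70.6, 87.6]
tcp_rot: [-180.0, 0.0, -164.8]
wrist_force: [0.2, -0.2, 0.2]
opening: -0.2
finger_force: 0.0
```

```bash
python3 w.py w3;python3 - <<'E'
from h import *
s=arm.observe();print(s["opening"],s["finger_force"])
E
```

```text
5.4 [521.5  70.6  87.6] [-1.7998e+02  5.0000e-02 -1.6480e+02] [  -4.4   19.6  101.2    0.    59.1 -109.6] -0.24481785665548395
0.93 [281. 231.] [510.  66.  85.]
0.71 [534. 243.] [484. 187.  85.]
plate 0.56 [385. 321.] [565. 148.  56.]
blob 4933 [534. 247.] [103.  66.] z85 [486. 188.  85.]
blob 43130 [281. 365.] [217. 556.] z85 [588.  87.  85.]
-0.22371118515301774 0.0
```

View pics/w3.png

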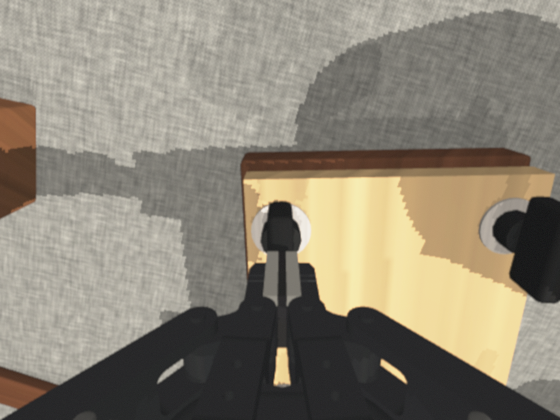

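```bash
python3 - <<'E'
from h import *
p=arm.get_image("wrist");s=arm.observe()
print(s["opening"],s["finger_force"],np.round(p["xyz"]),np.round(p["rotation"],1))
for z in (76,87,95): print("tcp axis",z,np.round(proj(p,[521.5,70.6,z])))
u=np.array([np.cos(np.radians(15.2)),np.sin(np.radians(15.2))])
for z in (72,98):
  for a in (-24,24): print("bar",z,a,np.round(proj(p,[*(np.array([521,69.5])+a*u),z])))
print(ray(p,(282,234),60),ray(p,(282,200),98),ray(p,(282,216),98))
im=p["frame"].copy();cv2.imwrite("pics/w3c.png",cv2.resize(im[180:390,190:390],None,fx=2.8,fy=2.8,interpolation=cv2.INTER_CUBIC))
E
```

```text
-0.04101854553886551 0.0 [443.  48. 242.] [161.5   0.  105.2]
tcp axis 76 [284. 246.]
tcp axis 87 [284. 256.]
tcp axis 95 [284. 264.]
bar 72 -24 [282. 198.]
bar 72 24 [282. 281.]
bar 98 -24 [283. 217.]
bar 98 24 [282. 310.]
[522.34780728  69.64753483  60.        ] [490.38879907  60.95423247  98.        ] [497.49779345  62.88457477  98.        ]
```

View pics/w3c.png

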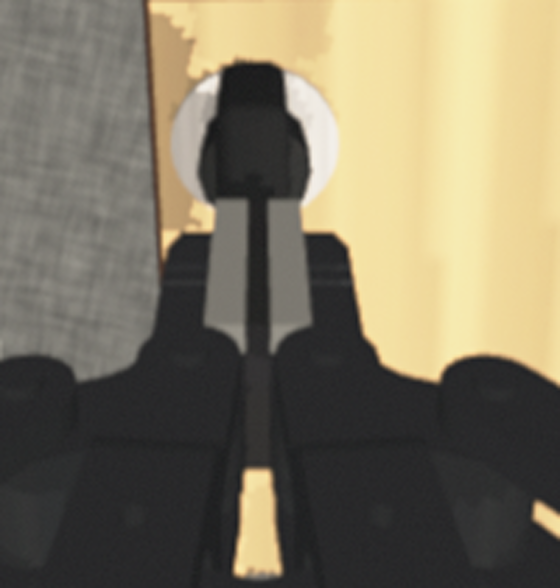

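```bash
python3 - <<'E'
from h import *
print(arm.finger_overhang,[a for a in dir(arm) if a[0]!="_"]);s=arm.observe();print(s)
E
```

```text
11.0 ['PlanningError', 'close_job', 'finger_overhang', 'get_image', 'look_for', 'observe', 'pinpoint']
{'time': 5.6, 'joints': array([-4.44982031e+00,  1.96371158e+01,  1.01268445e+02,  2.03122324e-03,
        5.90860330e+01, -1.09640536e+02]), 'joint_vel': array([ 0.03868745,  0.12613887,  0.10480751, -0.07421177,  0.03198461,
        0.0541848 ]), 'joint_efforts': array([ 6.50736562e-03, -4.46289647e+01, -2.42328948e+01, -3.25800443e-05,
       -6.50863294e-04,  1.57259715e-04]), 'tcp_pos': array([521.2012811 ,  70.58604028,  87.21407926]), 'tcp_rot': array([-1.79998816e+02,  8.50255965e-03, -1.64810328e+02]), 'wrist_force': array([-0.24450295,  0.36200548, -0.31958605]), 'wrist_torque': array([ 0.05343772, -0.04007283,  0.02666361]), 'finger_force': 0.0, 'opening': -0.04101854553886551}
```

Emit:
{"op": "play_rows", "data": {"deltas": [[[0, 0, 0], [0, 0, 0], -0.8], [[0, 0, 0], [0, 0, 0], -0.6], [[0, 0, 0], [0, 0, 0], -0.6], [[0, 0, 0], [0, 0, 0], -0.6]]}}

```text
time: 6.0
tcp_pos: [521.1, 70.6, 87.1]
tcp_rot: [180.0, -0.0, -164.8]
wrist_force: [-0.9, 0.4, 0.1]
opening: 17.0
finger_force: 0.0
```

```bash
python3 - <<'E'
from h import *
p=arm.get_image("wrist");print(arm.observe()["opening"])
cv2.imwrite("pics/w4c.png",cv2.resize(p["frame"][180:390,190:390],None,fx=2.8,fy=2.8,interpolation=cv2.INTER_CUBIC))
E
```

```text
16.919648352007133
```

View pics/w4c.png

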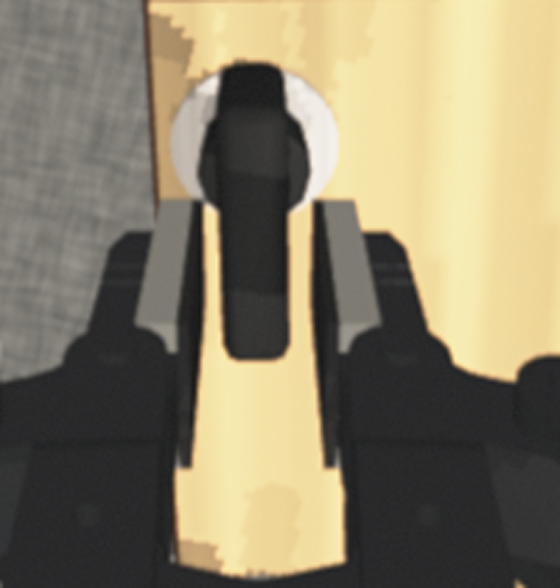

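Picture: bar c lies centred between the pads (crop col 255), but the pad tips project to about z≈104, above the bar, which is why they shut empty. I'll go lower with the force watched.

Emit:
{"op": "play_rows", "data": {"deltas": [[[0, 0, 0], [0, 0, 0], -0.4], [[0, 0, 0], [0, 0, 0.6], -0.3], [[0, 0, 0], [0, 0, 1.2], -0.3], [[0, 0, 0], [0, 0, 1.7], -0.3], [[0, 0, 0], [0, 0, 2.2], -0.3], [[0, 0, 0], [0, 0, 2.2], -0.3]]}}

```text
time: 6.65
tcp_pos: [520.4, 70.7, 64.1]
tcp_rot: [180.0, -0.1, -164.8]
wrist_force: [-0.5, 0.2, 0.0]
opening: 30.2
finger_force: 0.0
```

Emit:
{"op": "play_rows", "data": {"deltas": [[[0, 0, 0], [0, 0, 0], -0.7], [[0, 0, 0], [0, 0, 0], -1], [[0, 0, 0], [0, 0, 0], -1], [[0, 0, 0], [0, 0, 0], -1]], "grip_force": 25}}

```text
time: 7.05
tcp_pos: [521.3, 70.2, 65.2]
tcp_rot: [-180.0, 0.0, -164.8]
wrist_force: [-0.3, -2.9, -1.6]
opening: 11.4
finger_force: 29.5
```

Emit:
{"op": "play_rows", "data": {"deltas": [[[0, 0, 0.12], [0, 0, 0.03], -1], [[0, 0, 0.26], [0, 0, 0.07], -1], [[0, 0, 0.4], [0, 0, 0.11], -1], [[0, 0, 0.54], [0, 0, 0.15], -1], [[0, 0, 0.68], [0, 0, 0.19], -1], [[0, 0, 0.82], [0, 0, 0.23], -1], [[0, 0, 0.96], [0, 0, 0.27], -1], [[0, 0, 1.1], [0, 0, 0.31], -1], [[0, 0, 1.24], [0, 0, 0.35], -1], [[0, 0, 1.36], [0, 0, 0.4], -1], [[0, 0, 1.38], [0, 0, 0.4], -1], [[0, 0, 1.38], [0, 0, 0.4], -1]]}}

```text
time: 8.25
tcp_pos: [521.6, 70.4, 61.2]
tcp_rot: [180.0, 0.0, 116.3]
wrist_force: [1.9, -2.8, -3.5]
opening: 11.5
finger_force: 29.1
```

```bash
python3 - <<'E'
from h import *
s=arm.observe();print(s["wrist_torque"],s["wrist_force"],s["opening"],s["tcp_rot"])
E
```

```text
[-0.5010304  -0.37346534  0.05590377] [ 1.85179549 -2.79947741 -3.50749473] 11.535218527637989 [1.79960725e+02 3.39855223e-02 1.16252767e+02]
```

Emit:
{"op": "play_rows", "data": {"deltas": [[[0, 0, 0], [0, 0, 0], -0.4], [[0, 0, 0], [0, 0, 0], -0.1], [[0, 0, 0], [0, 0, -3], 0.0], [[0, 0, 0], [0, 0, -6], 0.0], [[0, 0, 0], [0, 0, -6], 0.0]]}}

```text
time: 8.75
tcp_pos: [524.0, 70.9, 125.2]
tcp_rot: [179.6, 0.2, 116.2]
wrist_force: [0.9, -0.4, -0.1]
opening: 42.6
finger_force: 0.0
```

```bash
python3 - <<'E'
from h import *
goto([609.5,230,120],187)
E
```

```text
to [609.5, 230, 120] 187 turn [ 0.004  0.007 -1.236] shift [10.5  14.7   0.59]
```

Emit:
{"op": "play_rows", "data": {"deltas": [[[0, 0, -1.236], [10.4, 14.9, 0], 0.0], [[0, 0, -1.236], [10.4, 14.9, 0], 0.0], [[0, 0, -1.236], [10.4, 14.9, 0], 0.0], [[0, 0, -1.236], [10.4, 14.9, 0], 0.0], [[0, 0, -1.236], [10.4, 14.9, 0], 0.0], [[0, 0, -1.236], [10.4, 14.9, 0], 0.0], [[0, 0, -1.236], [10.4, 14.9, 0], 0.0], [[0, 0, -1.236], [10.4, 14.9, 0], 0.0], [[0, 0, -1.236], [10.4, 14.9, 0], 0.0], [[0, 0, -1.236], [10.4, 14.9, 0], 0.0]]}}

```text
time: 9.75
tcp_pos: [608.5, 229.9, 120.3]
tcp_rot: [180.0, -0.1, -173.0]
wrist_force: [-0.3, -0.7, -0.5]
opening: 42.7
finger_force: 0.0
```

```bash
python3 - <<'E'
from fit import *
s=arm.observe();print(s["tcp_pos"],s["tcp_rot"])
p=arm.get_image("wrist");cv2.imwrite("pics/w5.png",p["frame"]);print(fit(p,(609.5,230,7)),fit(p,(521,70,-64),68))
goto([609.5,230,65],187)
E
```

```text
[608.51832434 229.8588266  120.33208933] [ 1.79980775e+02 -8.02226001e-02 -1.73001348e+02]
(array([612. , 230.2,   7.5]), np.float64(0.228)) (array([527.6,  67.9, -49.3]), np.float64(0.191))
to [609.5, 230, 65] 187 turn [ 0.    -0.001 -0.002] shift [-0.1   0.01  5.54]
```

View pics/w5.png

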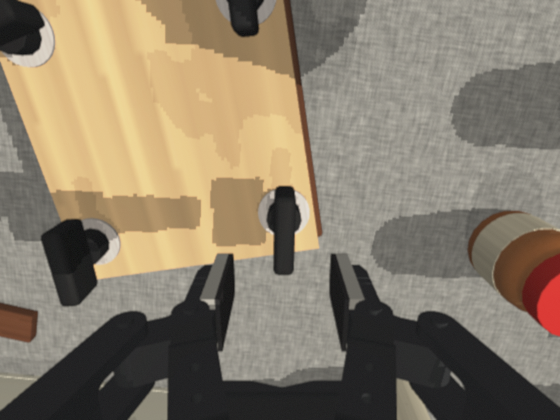

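Picture: bar a is vertical at column 284 between the fingers, aligned; c (top left) is turned.

Emit:
{"op": "play_rows", "data": {"deltas": [[[0, 0, 0], [0, 0, 2.5], -0.3], [[0, 0, 0], [0, 0, 4.5], -0.3], [[0, 0, 0], [0, 0, 5.6], -0.3], [[0, 0, 0], [0, 0, 5.6], -0.3], [[0, 0, 0], [0, 0, 5.6], -0.6], [[0, 0, 0], [0, 0, 5.6], -1], [[0, 0, 0], [0, 0, 5.6], -1], [[0, 0, 0], [0, 0, 5.6], -1], [[0, 0, 0], [0, 0, 5.6], -1]]}}

```text
time: 10.7
tcp_pos: [609.6, 230.8, 66.1]
tcp_rot: [179.9, 0.1, -173.1]
wrist_force: [-0.9, 4.9, -0.7]
opening: 11.5
finger_force: 27.6
```

Emit:
{"op": "play_rows", "data": {"deltas": [[[0, 0, 0.12], [0, 0, 0.03], -1], [[0, 0, 0.26], [0, 0, 0.07], -1], [[0, 0, 0.4], [0, 0, 0.11], -1], [[0, 0, 0.54], [0, 0, 0.15], -1], [[0, 0, 0.68], [0, 0, 0.19], -1], [[0, 0, 0.82], [0, 0, 0.23], -1], [[0, 0, 0.96], [0, 0, 0.27], -1], [[0, 0, 1.1], [0, 0, 0.32], -1], [[0, 0, 1.22], [0, 0, 0.38], -1], [[0, 0, 1.24], [0, 0, 0.4], -1], [[0, 0, 1.24], [0, 0, 0.4], -1]]}}

```text
time: 11.8
tcp_pos: [609.6, 231.4, 62.4]
tcp_rot: [179.8, -0.1, 115.9]
wrist_force: [0.2, 6.8, 1.0]
opening: 11.5
finger_force: 27.6
```

Emit:
{"op": "play_rows", "data": {"deltas": [[[0, 0, 0], [0, 0, 0], -0.4], [[0, 0, 0], [0, 0, 0], -0.1], [[0, 0, 0], [0, 0, -3], 0.0], [[0, 0, 0], [0, 0, -6], 0.0], [[0, 0, 0], [0, 0, -6], 0.0], [[0, 0, 0], [0, 0, -6], 0.0]]}}

```text
time: 12.4
tcp_pos: [609.9, 229.1, 122.3]
tcp_rot: [179.9, 0.1, 115.9]
wrist_force: [0.0, 0.6, 0.0]
opening: 42.4
finger_force: 0.0
```

```bash
python3 - <<'E'
from h import *
goto([645.5,106,120],192); goto([485,195,120],193)
E
```

```text
to [645.5, 106, 120] 192 turn [ 1.000e-03  2.000e-03 -1.329e+00] shift [-12.63  -2.17   0.24]
to [485, 195, 120] 193 turn [ 1.000e-03  2.000e-03 -1.346e+00] shift [  2.38 -12.73   0.2 ]
```

Emit:
{"op": "play_rows", "data": {"deltas": [[[0, 0, -1.33], [-12.6, -2.2, 0.2], 0.0], [[0, 0, -1.33], [-12.6, -2.2, 0.2], 0.0], [[0, 0, -1.33], [-12.6, -2.2, 0.2], 0.0], [[0, 0, -1.33], [-12.6, -2.2, 0.2], 0.0], [[0, 0, -1.33], [-12.6, -2.2, 0.2], 0.0], [[0, 0, -1.33], [-12.6, -2.2, 0.2], 0.0], [[0, 0, -1.33], [-12.6, -2.2, 0.2], 0.0], [[0, 0, -1.33], [-12.6, -2.2, 0.2], 0.0], [[0, 0, -1.33], [-12.6, -2.2, 0.2], 0.0], [[0, 0, -1.33], [-12.6, -2.2, 0.2], 0.0], [[0, 0, -1.33], [-12.6, -2.2, 0.2], 0.0]]}}

```text
time: 13.5
tcp_pos: [643.8, 106.4, 118.0]
tcp_rot: [180.0, -0.1, -168.1]
wrist_force: [0.7, -0.5, -1.4]
opening: 43.0
finger_force: 0.0
```

```bash
python3 - <<'E'
from fit import *
s=arm.observe();print(s["tcp_pos"],s["tcp_rot"])
p=arm.get_image("wrist");cv2.imwrite("pics/w6.png",p["frame"]);print(fit(p,(646,106,12)))
goto([646,106,65],192)
E
```

```text
[643.75216645 106.36899546 118.03278373] [ 1.79990263e+02 -1.10691933e-01 -1.68124899e+02]
(array([648.6, 105.5,  11.2]), np.float64(0.227))
to [646, 106, 65] 192 turn [ 0.    -0.001 -0.002] shift [-0.2  -0.09  5.33]
```

View pics/w6.png

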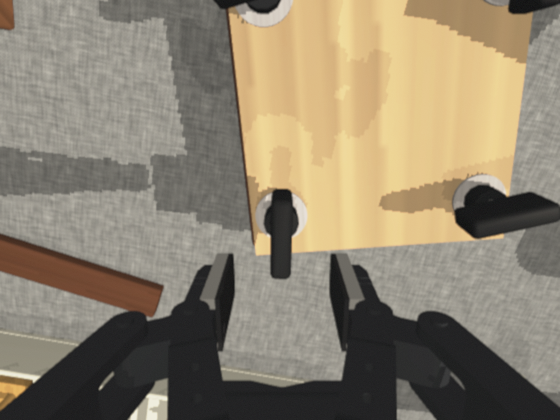

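Picture: bar b is vertical at column 281 and aligned; a (right) lies home and c (top) is turned.

Emit:
{"op": "play_rows", "data": {"deltas": [[[0, 0, 0], [0, 0, 2.5], -0.3], [[0, 0, 0], [0, 0, 4.5], -0.3], [[0, 0, 0], [0, 0, 5.5], -0.3], [[0, 0, 0], [0, 0, 5.5], -0.3], [[0, 0, 0], [0, 0, 5.5], -0.6], [[0, 0, 0], [0, 0, 5.5], -1], [[0, 0, 0], [0, 0, 5.5], -1], [[0, 0, 0], [0, 0, 5.5], -1], [[0, 0, 0], [0, 0, 5.5], -1]]}}

```text
time: 14.45
tcp_pos: [645.1, 106.4, 65.1]
tcp_rot: [-180.0, 0.1, -167.9]
wrist_force: [0.9, -2.9, 2.9]
opening: 11.3
finger_force: 28.3
```

Emit:
{"op": "play_rows", "data": {"deltas": [[[0, 0, 0.12], [0, 0, 0.03], -1], [[0, 0, 0.26], [0, 0, 0.07], -1], [[0, 0, 0.4], [0, 0, 0.11], -1], [[0, 0, 0.54], [0, 0, 0.15], -1], [[0, 0, 0.68], [0, 0, 0.19], -1], [[0, 0, 0.82], [0, 0, 0.23], -1], [[0, 0, 0.96], [0, 0, 0.27], -1], [[0, 0, 1.1], [0, 0, 0.32], -1], [[0, 0, 1.22], [0, 0, 0.38], -1], [[0, 0, 1.31], [0, 0, 0.4], -1], [[0, 0, 1.32], [0, 0, 0.4], -1], [[0, 0, 1.32], [0, 0, 0.4], -1]]}}

```text
time: 15.65
tcp_pos: [645.9, 107.5, 61.0]
tcp_rot: [179.8, 0.0, 116.6]
wrist_force: [4.7, 3.5, 1.4]
opening: 11.3
finger_force: 27.9
```

Emit:
{"op": "play_rows", "data": {"deltas": [[[0, 0, 0], [0, 0, 0], -0.4], [[0, 0, 0], [0, 0, 0], -0.1], [[0, 0, 0], [0, 0, -3], 0.0], [[0, 0, 0], [0, 0, -6], 0.0], [[0, 0, 0], [0, 0, -6], 0.0], [[0, 0, 0], [0, 0, -6], 0.0]]}}

```text
time: 16.25
tcp_pos: [644.2, 106.4, 120.5]
tcp_rot: [180.0, 0.0, 116.5]
wrist_force: [-0.9, 0.1, -1.2]
opening: 42.5
finger_force: 0.0
```

```bash
python3 - <<'E'
from h import *
goto([485,195,120],193)
E
```

```text
to [485, 195, 120] 193 turn [-0.     0.    -1.335] shift [ 15.04 -10.3    0.05]
```

Emit:
{"op": "play_rows", "data": {"deltas": [[[0, 0, -1.33], [15, -10.3, 0], 0.0], [[0, 0, -1.33], [15, -10.3, 0], 0.0], [[0, 0, -1.33], [15, -10.3, 0], 0.0], [[0, 0, -1.33], [15, -10.3, 0], 0.0], [[0, 0, -1.33], [15, -10.3, 0], 0.0], [[0, 0, -1.33], [15, -10.3, 0], 0.0], [[0, 0, -1.33], [15, -10.3, 0], 0.0], [[0, 0, -1.33], [15, -10.3, 0], 0.0], [[0, 0, -1.33], [15, -10.3, 0], 0.0], [[0, 0, -1.33], [15, -10.3, 0], 0.0], [[0, 0, -1.33], [15, -10.3, 0], 0.0]]}}

```text
time: 17.35
tcp_pos: [484.4, 194.8, 119.1]
tcp_rot: [180.0, -0.1, -167.5]
wrist_force: [-0.4, 0.1, 0.3]
opening: 42.5
finger_force: 0.0
```

```bash
python3 - <<'E'
from fit import *
s=arm.observe();print(s["tcp_pos"],s["tcp_rot"])
p=arm.get_image("wrist");cv2.imwrite("pics/w7.png",p["frame"]);print(fit(p,(485,195,13)))
goto([485,195,65],193)
E
```

```text
[484.39720805 194.76456005 119.06194084] [ 1.79997197e+02 -1.38387404e-01 -1.67516259e+02]
(array([487.4, 194.1,  12. ]), np.float64(0.232))
to [485, 195, 65] 193 turn [ 0.    -0.002 -0.009] shift [-0.05  0.01  5.43]
```

Emit:
{"op": "play_rows", "data": {"deltas": [[[0, 0, 0], [0, 0, 2.5], -0.3], [[0, 0, 0], [0, 0, 4.5], -0.3], [[0, 0, 0], [0, 0, 5.5], -0.3], [[0, 0, 0], [0, 0, 5.5], -0.3], [[0, 0, 0], [0, 0, 5.5], -0.6], [[0, 0, 0], [0, 0, 5.5], -1], [[0, 0, 0], [0, 0, 5.5], -1], [[0, 0, 0], [0, 0, 5.5], -1], [[0, 0, 0], [0, 0, 5.5], -1]]}}

```text
time: 18.3
tcp_pos: [486.0, 195.1, 65.8]
tcp_rot: [-180.0, 0.1, -167.3]
wrist_force: [-0.5, -1.3, 2.7]
opening: 11.4
finger_force: 28.7
```

Emit:
{"op": "play_rows", "data": {"deltas": [[[0, 0, 0.12], [0, 0, 0.03], -1], [[0, 0, 0.26], [0, 0, 0.07], -1], [[0, 0, 0.4], [0, 0, 0.11], -1], [[0, 0, 0.54], [0, 0, 0.15], -1], [[0, 0, 0.68], [0, 0, 0.19], -1], [[0, 0, 0.82], [0, 0, 0.23], -1], [[0, 0, 0.96], [0, 0, 0.27], -1], [[0, 0, 1.1], [0, 0, 0.32], -1], [[0, 0, 1.22], [0, 0, 0.38], -1], [[0, 0, 1.33], [0, 0, 0.4], -1], [[0, 0, 1.34], [0, 0, 0.4], -1], [[0, 0, 1.34], [0, 0, 0.4], -1]]}}

```text
time: 19.5
tcp_pos: [485.6, 194.3, 61.7]
tcp_rot: [180.0, 0.1, 116.1]
wrist_force: [-1.4, -5.8, 6.1]
opening: 11.3
finger_force: 29.3
```

Emit:
{"op": "play_rows", "data": {"deltas": [[[0, 0, 0], [0, 0, 0], -0.4], [[0, 0, 0], [0, 0, 0], -0.1], [[0, 0, 0], [0, 0, -3], 0.0], [[0, 0, 0], [0, 0, -8], 0.0], [[0, 0, 0], [0, 0, -13], 0.0], [[0, 0, 0], [0, 0, -18], 0.0], [[0, 0, 0], [0, 0, -20], 0.0], [[0, 0, 0], [0, 0, -20], 0.0]]}}

```text
time: 20.3
tcp_pos: [487.3, 195.8, 265.1]
tcp_rot: [179.5, 0.1, 116.0]
wrist_force: [-0.4, -0.1, -0.9]
opening: 42.8
finger_force: 0.0
```

```bash
python3 - <<'E'
from h import *
p=arm.get_image("scene");cv2.imwrite("pics/s9.png",cv2.resize(p["frame"][170:330,260:470],None,fx=3.7,fy=3.7,interpolation=cv2.INTER_CUBIC))
goto([440,100,270],189)
E
```

```text
to [440, 100, 270] 189 turn [ 0.003  0.003 -1.275] shift [-6.58 -8.32 -0.78]
```

View pics/s9.png

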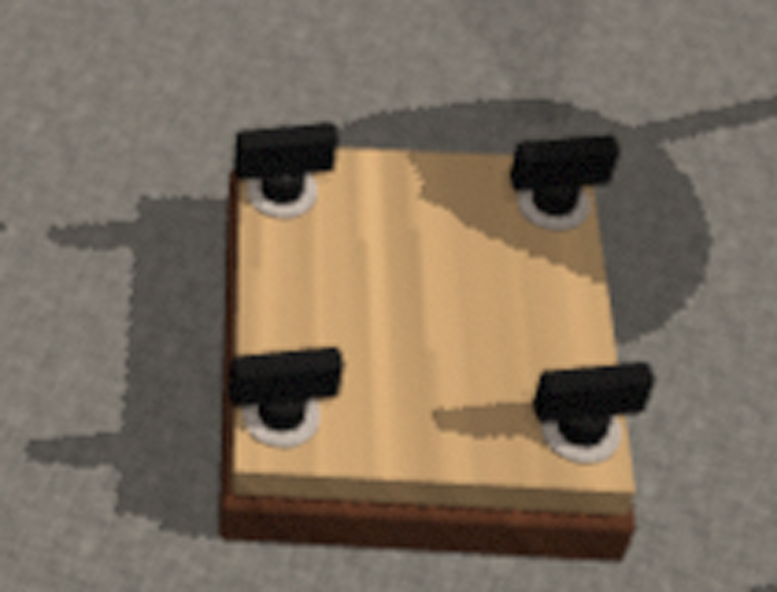

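All four bars (crop at about (285,155), (565,160), (285,375) and (593,390)) are parallel and turned across the plate. The plate looks flat and the gripper is clear.

```bash
python3 -c "
from station import arm
print(arm.close_job())"
```

```text
the job is handed in; nothing more can be done
None
```

The job is handed in with all four press knobs turned about a quarter turn clockwise, crisscross (c, a, then b, d): the tool angle put each near its 1.4 rad stop, the last camera picture showed the plate flat, the caul was never approached, and `close_job` returned no verdict.

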